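# Unclamp the tall tube block and move it to the chill plate

## Task

Take the tall six-well metal block off its shaker: flip the handle of the toggle clamp that holds it up and over its centre until the clamp stays open by itself, lift the block out, and set it down gently and flat inside the rim of the chill plate. Leave that clamp standing open, and leave the other shaker with its clamped flat block and all the things around it as they are.

Things in the scene. Friction and masses are not known exactly. Their poses are not given: they have to be found in the camera images.
- shaker_tall: flat plate shaker fixed to the bench, dark blue, 200 x 130 x 45 mm, that holds the tall block. Origin on the bench directly under the centre of the block's seat; the housing runs from x = -70 to +130 mm, y = +-65 mm. Its x axis points along the block's length from the seat to the clamp's hinge. A 6 mm high rim, 2 to 3 mm off the block, surrounds the seat; the seat floor is 45 mm above the bench
- clamp_tall (a joint): angle (rad) of the steel toggle clamp arm over the tall block: 0 shut (arm level over the block's length, rubber tip on the centre of its top), 2.0 fully open against its stop, leaning back away from the block. The hinge axis is the shaker's y axis, at x = +85 mm, z = 109 mm in the shaker's frame, and the arm lifts upward about it. An over-centre spring pulls it shut below about 1.35 rad and throws it fully open above; it takes about 5 N at the grip
- clamp_tall_grip (a point): centre of the clamp's grey plastic cross grip, a round bar 22 mm in diameter and 36 mm long lying along the shaker's y axis at the end of the 10 mm handle. Shut, it is at x = -60 mm, y = 0, z = 137 mm in the shaker's frame; it circles the hinge at a radius of 148 mm. Its x and z axes turn with the arm
- tall_block: loose aluminium block, 100 mm (x) x 60 mm (y) x 48 mm high, about 0.5 kg, with six large wells (19 mm) in its top. Origin at the centre of its underside. At the start seated in its shaker, aligned with it; its long sides are free to grip above the seat rim once the clamp is open
- chill_plate: empty chill plate fixed to the bench, white base 150 x 110 x 18 mm with a steel top. Origin at the centre of its underside; x along its length. The flat steel floor is 22 mm above the bench, 118 mm (x) x 78 mm (y) inside a steel rim 6 mm thick that stands 8 mm above the floor
- chill_floor (a point): centre of the chill plate's floor inside the rim, 22 mm above the bench, axes as the chill plate's: here the tall block goes, its length along x, either end first
- shaker_flat: the other shaker, same housing and frame as shaker_tall, fixed; holds the flat block; hinge at x = +85 mm, z = 91 mm in its frame. Leave alone
- clamp_flat (a joint): angle (rad) of the other clamp, 0 shut; leave it shut
- clamp_flat_grip (a point): centre of the other clamp's cross grip, 119 mm above the bench when shut; not to be used
- flat_block: aluminium block 100 x 60 x 30 mm with 24 small wells, clamped on the other shaker; origin at the centre of its underside. Leave alone
- wash_bottle: white plastic bottle, 60 mm in diameter, 150 mm high, loose bystander, standing close beside the chill plate; origin under its centre
- jar: clear jar with blue cap, 56 mm in diameter, 75 mm high, loose bystander; origin under its centre
- beaker: clear beaker, 60 mm in diameter, 80 mm high, loose bystander, standing close beside the tall block's shaker; origin under its centre
- pot: low amber screw-top pot, 64 mm in diameter, 55 mm high, loose bystander; origin under its centre
- timer: white flat timer, 65 x 65 x 18 mm, loose bystander; origin under its centre
- tube_rack: orange tube rack, 110 x 70 x 50 mm with two capped tubes up to 87 mm high, loose bystander; origin under its centre
- tip_box: grey pipette tip box, 87 x 122 x 63 mm, loose bystander; origin under its centre

How it is judged:
By the outcome, as a careful person would: the job done as asked, in the order asked, and still so for the second after the job is handed in, with the robot touching nothing.
It also fails if it takes over 58 s, if anything falls off the work surface, if the arm or the gripper's body presses on something with over 40 N, if the wrist force passes 120 N, or if a joint passes its speed limit or range.

## Robot

A 6-joint arm with a two-finger parallel gripper is mounted at the origin on the work surface. World frame = base frame: x ahead of the robot, y to its left, z up, the work surface at z = 0. Lengths are in mm, angles in rad, forces in N, time in s.
With the tool pointing down it reaches from about 350 to 775 mm from the base axis. Payload 7.3 kg.
Tool frame: the origin (TCP) lies at the centre of the arm's flange, where the gripper is bolted on; the fingertips stand 178 mm ahead of it and the grasp point (between the pads) lies 159 mm ahead of it; z points along the fingers, y is the direction in which the jaws open and shut (so a half turn about z gives the same grasp; the last joint's range is limited). The gripper opens to 92 mm and grips with 3 to 60 N. Pads are 19 mm wide; open, the fingers measure 130 mm over their backs; the gripper's body (75 mm by 190 mm) begins 47 mm behind the grasp point.
Start: joints at [-1.46, 0.342, 1.524, -0, 1.275, -0.146], TCP at [133.363, -507.782, 404.741] pointing down, gripper open.
Joint ranges: [-2.53, 2.53], [-0.77, 2.02], [0.04, 2.7], [-1, 4.14], [0.28, 2.66], [-3.11, 3.11]. Speed limits (rad/s): [2.57, 2.57, 3.14, 3.14, 3.14, 3.14].

## Interface

Orientations are given as [roll, pitch, yaw] about the fixed x, y, z axes, in that order (R = Rz(yaw) Ry(pitch) Rx(roll)).
In Python, from plant import get_obs, capture, close_job gives the robot as it stands. The module is installed in compiled form; this text tells all that it offers.
- The arm moves only by the shell command python3 -m pendant 'ROWS'. ROWS is JSON, a list of rows, each a list of 3 entries, a list of its own where there are three numbers: the shift along the tool's x, y, z in m, then the turn, a rotation vector about the tool's x, y, z in rad, then the finger opening in m, from 0 to 0.0918. In form: [[[tx, ty, tz], [wx, wy, wz], fingers], ...]. A call has 1 to 10 rows; each row is the pose to reach, as a shift and turn from the pose commanded when the call began, along the tool's axes at that moment; what a row does not reach only later rows make up. A row lasts 1/12 s, in which the tool goes at most 41.7 mm and 7.16 degrees, less where a joint would pass 70% of its speed; a pose out of reach is approached as far as the arm can. A call with a gripper value outside its range is refused whole. The fingers move at their own pace and stop on an object; the grip force is fixed at half the most. Time passes only in rows, so rows that repeat a pose let the fingers close. It gives the time, the measured TCP pose, the force and the opening at its end, in the units of the state.
- get_obs(): the state, without advancing time (a new reading comes with each control period).
- capture(name): name is "side" or "top" or "wrist"; returns a dict with "color" (420x560x3 uint8, red, green, blue), "mtx" (3x3 intrinsics, pixels), "rvec" (rotation vector, rad) and "tvec" (3), from world to camera coordinates, as OpenCV has them. Camera axes: x right, y down, z forward; pixel columns grow to the right and rows downward; lengths in mm; the calibration is good to about 2 mm. A picture is of the moment at which its call begins. There is no depth.
- close_job(): hands the job in, once; it reports no verdict.
The state is a dict: "time": time; "joint_positions": joint angles; "dq": joint speeds; "tau": joint torques, N m; "tool_pos": TCP position; "tcp_rot": TCP orientation; "contact_force": force on the tool from outside, world axes, zero at the start; "moment": the same for the moment, N m; "grip_width": finger opening in mm.
Only numpy, scipy, OpenCV 4.12 (cv2) and the standard library are available. Lean on these libraries where they do the work, as an engineer would, in place of code of your own. Each camera call takes 0.05 s, during which the arm holds its last target. There are 200 camera calls.

## Working session

There is one attempt and no reset: what is moved stays moved. The work goes in short steps, Python scripts to look and compute and a shell command to move; the robot and the scene stay as the last step left them, time stands still between calls to the robot, and variables do not carry over. Pictures are saved under pics/ and viewed, about 8 in all and at most 12, crops included, and the job is handed in when it is done.

```bash
mkdir -p pics; python3 - <<'E'
from plant import *
import cv2,pickle
for n in("top","side"):
    c=capture(n);pickle.dump(c,open(f"{n}0.pkl","wb"));cv2.imwrite(f"pics/{n}0.png",cv2.resize(c["color"][:,:,::-1],(800,600),interpolation=cv2.INTER_CUBIC))
    print(n,c["mtx"],c["rvec"],c["tvec"])
o=get_obs();print(o)
E
```

```text
top [[427.04467444   0.         283.47821539]
 [  0.         427.04467444 197.61028806]
 [  0.           0.           1.        ]] [ 2.19898042 -2.16414467  0.07575435] [ -30.2644255   530.07869493 1210.31466036]
side [[487.68659976   0.         273.92450792]
 [  0.         487.68659976 223.07643777]
 [  0.           0.           1.        ]] [ 0.90585646 -2.56914724  0.98235536] [ 418.16052375  349.11255056 1184.33330774]
{'time': 0.1, 'joint_positions': array([-1.46000032e+00,  3.42624228e-01,  1.52493391e+00, -3.00869136e-05,
        1.27544744e+00, -1.45996380e-01]), 'dq': array([ 0.00149784, -0.00184943, -0.00120475, -0.00077136,  0.00083516,
       -0.00172989]), 'tau': array([ 1.27133346e-03, -4.32007027e+01, -2.44693798e+01,  7.18570291e-02,
        5.25679090e-02, -5.00313945e-05]), 'tool_pos': array([ 133.34342221, -507.64327492,  404.12492889]), 'tcp_rot': array([-3.14019057e+00, -1.77084771e-04,  2.56801044e-01]), 'contact_force': array([-0.12771956, -0.05169941,  0.17958274]), 'moment': array([0.03489208, 0.05178733, 0.01378964]), 'grip_width': 91.51880613294242}
```

View pics/top0.png

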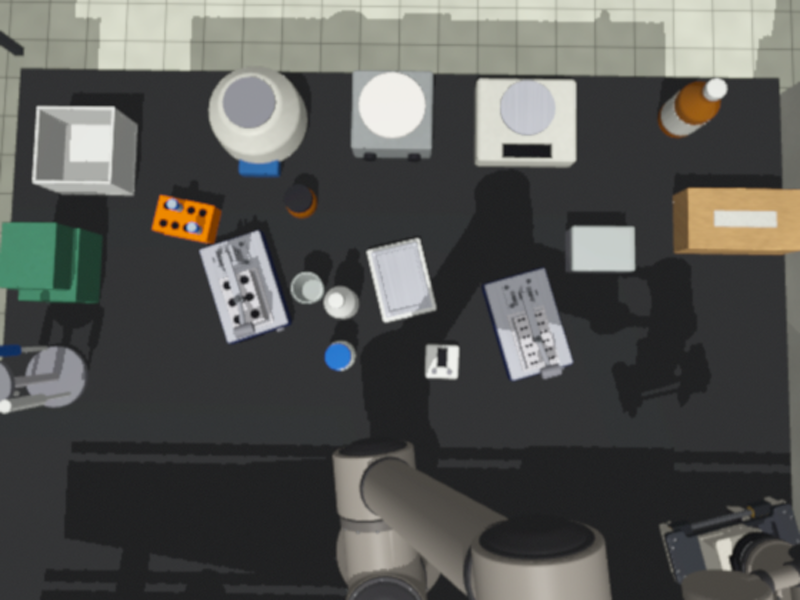

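View pics/side0.png

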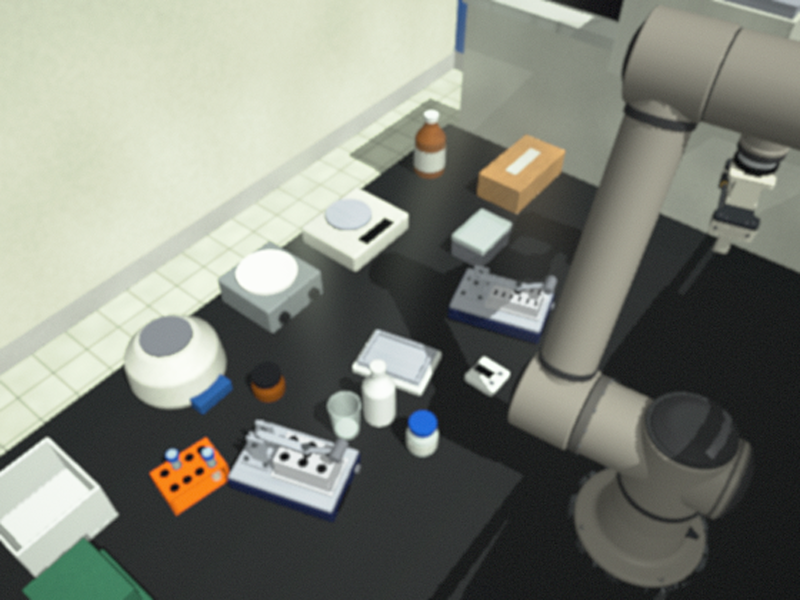

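The top view shows the tall (six-well) shaker at about (243,287), its grip near (243,328), and its hinge away from the robot. The chill plate is at (401,279), with the beaker (307,288) and bottle (341,302) between them. I'll enlarge this area next.

```bash
python3 - <<'E'
import cv2,pickle
c=pickle.load(open("top0.pkl","rb"))["color"][:,:,::-1]
cv2.imwrite("pics/c1.png",cv2.resize(c[150:260,133:313],(792,484),interpolation=cv2.INTER_CUBIC))
c=pickle.load(open("side0.pkl","rb"))["color"][:,:,::-1]
cv2.imwrite("pics/c2.png",cv2.resize(c[225:365,150:320],(680,560),interpolation=cv2.INTER_CUBIC))
E
```

```text
(no output)
```

View pics/c1.png

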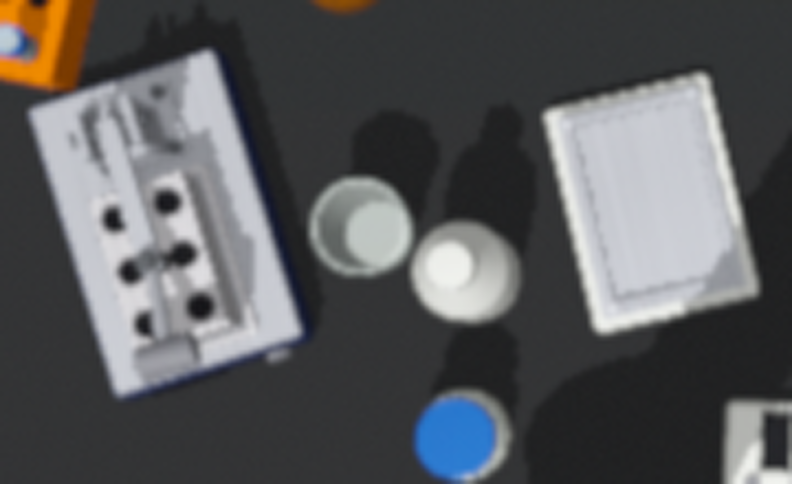

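View pics/c2.png

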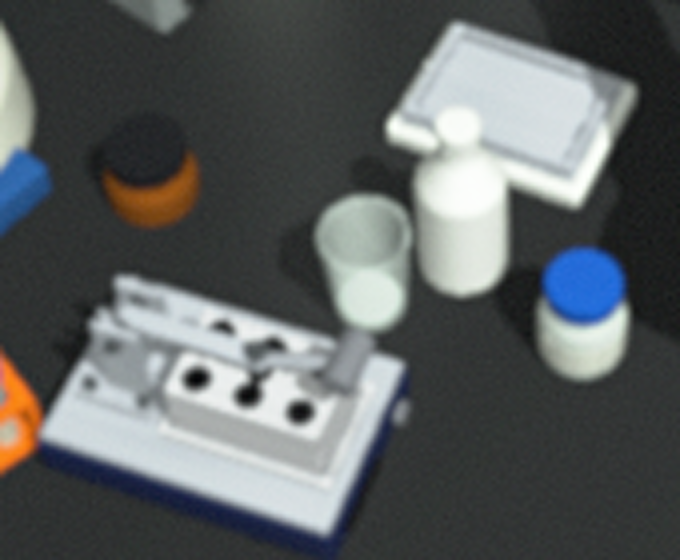

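The crops show these pixel positions:

- **Top crop, tall shaker:** deck corners at (32,112), (213,50), (305,335), (120,395), and the grip at (167,357).
- **Top crop, chill base:** corners at (545,115), (708,75), (757,292), (600,333).
- **Top crop, bystanders:** beaker rim (361,227), bottle cap (450,265), jar cap (456,436).
- **Side crop:** shaker corners at (42,438), (405,362), (332,540), and the grip at (350,360).

```bash
cat > h.py <<'E'
import numpy as np,cv2,pickle
from scipy.optimize import least_squares
from scipy.spatial.transform import Rotation as R
T=pickle.load(open("top0.pkl","rb"));S=pickle.load(open("side0.pkl","rb"))
tp=lambda u,v:((u+.5)/4.4-.5+133,(v+.5)/4.4-.5+150)
sp=lambda u,v:((u+.5)/4-.5+150,(v+.5)/4-.5+225)
def proj(c,P): return cv2.projectPoints(np.array(P,float).reshape(-1,1,3),c["rvec"],c["tvec"],c["mtx"],None)[0].reshape(-1,2)
def ray(c,p,z):
    Rm=cv2.Rodrigues(c["rvec"])[0];C=-Rm.T@c["tvec"].ravel();d=Rm.T@np.linalg.solve(c["mtx"],[*p,1]);return C+d*(z-C[2])/d[2]
def W(q,P):
    P=np.array(P,float);c,s=np.cos(q[2]),np.sin(q[2]);return np.c_[q[0]+c*P[:,0]-s*P[:,1],q[1]+s*P[:,0]+c*P[:,1],P[:,2]]
def fit(q0,obs):
    f=lambda q:np.concatenate([(proj(c,W(q,[P]))[0]-p) for c,p,P in obs])
    r=least_squares(f,q0,loss="soft_l1");return r.x,f(r.x).reshape(-1,2)
E
python3 - <<'E'
from h import *
np.set_printoptions(suppress=True,precision=2)
for p in[(32,112),(213,50),(305,335),(120,395),(545,115),(708,75),(757,292),(600,333)]:
    print(p,ray(T,tp(*p),45 if p[0]<400 else 18))
# far-left etc: hinge end is far (+x), y left of x
ob=[(T,tp(32,112),(130,65,45)),(T,tp(213,50),(130,-65,45)),(T,tp(305,335),(-70,-65,45)),(T,tp(120,395),(-70,65,45)),(T,tp(167,357),(-60,0,140)),
(S,sp(42,438),(130,65,45)),(S,sp(405,362),(-70,-65,45)),(S,sp(332,540),(-70,65,45)),(S,sp(350,360),(-60,0,137))]
# decide side-view assignment by residual
q,r=fit([500,300,0.3],ob);print("shaker",q,"\n",r)
q,r=fit([500,300,0.3],ob[:5]);print("top only",q,"\n",r)
ob=[(T,tp(545,115),(75,55,18)),(T,tp(708,75),(75,-55,18)),(T,tp(757,292),(-75,-55,18)),(T,tp(600,333),(-75,55,18)),(S,sp(457,22),(75,-55,18)),(S,sp(637,93),(-75,-55,18)),(S,sp(388,128),(75,55,18))]
q,r=fit([550,0,0.2],ob);print("chill",q,"\n",r)
for n,p,z in[("beaker",(361,227),80),("bottle",(450,265),150),("jar",(456,436),75)]:print(n,ray(T,tp(*p),z))
E
```

```text
(32, 112) [586.24 386.13  45.  ]
(213, 50) [628.34 270.78  45.  ]
(305, 335) [445.75 205.79  45.  ]
(120, 395) [405.73 322.56  45.  ]
(545, 115) [592.83  57.4   18.  ]
(708, 75) [621.02 -49.45  18.  ]
(757, 292) [478.65 -83.5   18.  ]
(600, 333) [450.28  18.54  18.  ]
shaker [487.46 287.12   0.34] 
 [[-1.96 -0.76]
 [ 0.58 -1.16]
 [ 1.15  0.94]
 [-0.96  2.12]
 [ 0.36  0.08]
 [-2.55  0.21]
 [ 1.72 -0.85]
 [ 0.11 -0.27]
 [-0.28  0.37]]
top only [487.84 287.16   0.34] 
 [[-2.14 -0.73]
 [ 0.34 -1.33]
 [ 1.21  0.67]
 [-0.83  2.05]
 [ 0.45 -0.11]]
chill [534.34 -13.98   0.25] 
 [[-0.06 -0.32]
 [-0.12  0.19]
 [ 0.69  1.3 ]
 [-0.93  0.7 ]
 [-1.06 -0.18]
 [ 0.41 -1.76]
 [-0.58 -0.34]]
beaker [513.17 166.14  80.  ]
bottle [487.36 101.87 150.  ]
jar [384.67 104.43  75.  ]
```

```bash
cat >> h.py <<'E'
from plant import get_obs
np.set_printoptions(suppress=True,precision=4)
SH=(487.5,287.1,.34);CH=(534.3,-14.,.25)
def pose(): 
    o=get_obs();return o["tool_pos"],R.from_euler("xyz",o["tcp_rot"])
def delta(tgt,yaw,cur=None,tilt=0):
    p,r=cur or pose();rt=R.from_euler("xyz",[np.pi,tilt,yaw])
    print("shift m",r.inv().apply(np.array(tgt)-p)/1000,"turn",(r.inv()*rt).as_rotvec());return np.array(tgt,float),rt
E
python3 - <<'E'
from h import *
print(ray(T,tp(466,272),95))
g=W(SH,[(-60,0,137)])[0];print(g)
c=delta([480,-180,430],.34)
delta([g[0],g[1],430],.34,c)
E
```

```text
[485.6154  98.4666  95.    ]
[430.9347 267.0908 137.    ]
shift m [ 0.4185 -0.2289 -0.0255] turn [-0.0014 -0.0002 -0.0832]
shift m [ 0.1028 -0.4379 -0.    ] turn [0. 0. 0.]
```

```bash
r='[[0.4185,-0.2289,-0.0255],[0,0,-0.083],0.07]'; python3 -m pendant "[[[0.4185,-0.2289,-0.0255],[0,0,-0.083],0.07],[[0.4185,-0.2289,-0.0255],[0,0,-0.083],0.07],[[0.4185,-0.2289,-0.0255],[0,0,-0.083],0.07],[[0.4185,-0.2289,-0.0255],[0,0,-0.083],0.07],[[0.4185,-0.2289,-0.0255],[0,0,-0.083],0.07],[[0.4185,-0.2289,-0.0255],[0,0,-0.083],0.07],[[0.4185,-0.2289,-0.0255],[0,0,-0.083],0.07],[[0.4185,-0.2289,-0.0255],[0,0,-0.083],0.07],[[0.4185,-0.2289,-0.0255],[0,0,-0.083],0.07],[[0.4185,-0.2289,-0.0255],[0,0,-0.083],0.07]]"
python3 - <<'E'
from h import *
g=W(SH,[(-60,0,137)])[0]
delta([g[0],g[1],430],.34)
E
```

```text
time: 0.93
tool_pos: [436.8, -220.1, 426.9]
tcp_rot: [-3.141, 0.0, 0.34]
contact_force: [0.8, -0.6, 0.1]
grip_width: 70.1
shift m [ 0.1569 -0.4613 -0.003 ] turn [-0.0001  0.0003 -0.0002]
```

```bash
python3 -m pendant "[[[0.157,-0.461,-0.003],[0,0,0],0.07],[[0.157,-0.461,-0.003],[0,0,0],0.07],[[0.157,-0.461,-0.003],[0,0,0],0.07],[[0.157,-0.461,-0.003],[0,0,0],0.07],[[0.157,-0.461,-0.003],[0,0,0],0.07],[[0.157,-0.461,-0.003],[0,0,0],0.07],[[0.157,-0.461,-0.003],[0,0,0],0.07],[[0.157,-0.461,-0.003],[0,0,0],0.07],[[0.157,-0.461,-0.003],[0,0,0],0.07],[[0.157,-0.461,-0.003],[0,0,0],0.07]]"
python3 -m pendant "[[[0,0,0],[0,0,0],0.07],[[0,0,0],[0,0,0],0.07]]"
python3 - <<'E'
from h import *
g=W(SH,[(-60,0,137)])[0]
delta([g[0],g[1],430],.34)
E
```

```text
time: 1.77
tool_pos: [430.2, 196.8, 429.4]
tcp_rot: [3.141, 0.0, 0.34]
contact_force: [0.6, -0.3, -0.8]
grip_width: 70.0
time: 1.93
tool_pos: [430.3, 196.7, 428.9]
tcp_rot: [3.141, 0.001, 0.345]
contact_force: [1.0, -0.6, 0.4]
grip_width: 70.0
shift m [ 0.0244 -0.0661 -0.0011] turn [0.0001 0.0012 0.0046]
```

```bash
python3 -m pendant "[[[0.0244,-0.066,0],[0,0,0],0.07],[[0.0244,-0.066,0],[0,0,0],0.07],[[0.0244,-0.066,0.03],[0,0,0],0.07],[[0.0244,-0.066,0.06],[0,0,0],0.07],[[0.0244,-0.066,0.06],[0,0,0],0.07],[[0.0244,-0.066,0.06],[0,0,0],0.07]]"
python3 - <<'E'
from h import *
from plant import capture
c=capture("wrist");pickle.dump(c,open("w1.pkl","wb"));cv2.imwrite("pics/w1.png",cv2.resize(c["color"][:,:,::-1],(800,600),interpolation=cv2.INTER_CUBIC))
g=W(SH,[(-60,0,137)])[0]
delta([g[0],g[1],296],.34)
print(proj(c,[g])*800/560, "grip pred in view")
print(proj(c,W(SH,[(-50,30,93),(-50,-30,93),(50,30,93),(50,-30,93)]))*800/560)
print(proj(c,[pose()[0]-[0,0,159],pose()[0]-[0,0,178]])*800/560)
E
```

```text
time: 2.43
tool_pos: [432.1, 263.8, 368.7]
tcp_rot: [3.141, 0.004, 0.338]
contact_force: [0.3, -0.1, 0.4]
grip_width: 70.1
shift m [-0.0005 -0.0034  0.0743] turn [ 0.0003  0.0002 -0.0019]
[[392.0495 322.669 ]] grip pred in view
[[344.6761 285.5229]
 [441.9528 285.4411]
 [338.4763 110.107 ]
 [446.2846 110.0408]]
[[397.5531 385.2405]
 [397.8697 363.8401]]
```

View pics/w1.png

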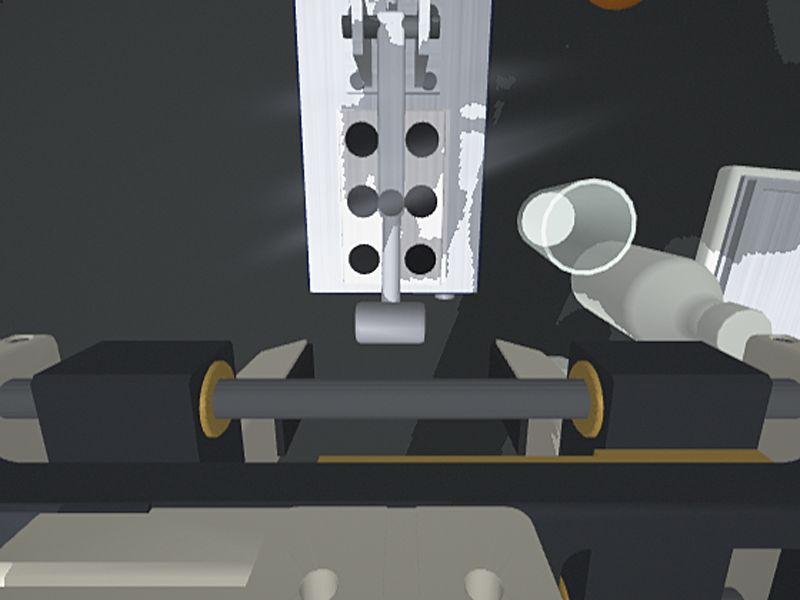

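The wrist view shows the grip at (390,322), against a predicted (392,323), and the block edges also match. The bottle visibly tapers from its shoulder upward. The estimate is good, so I'll descend and close on the ends of the grip bar.

```bash
python3 -m pendant "[[[-0.001,-0.003,0.02],[0,0,0],0.07],[[-0.001,-0.003,0.04],[0,0,0],0.07],[[-0.001,-0.003,0.06],[0,0,0],0.07],[[-0.001,-0.003,0.074],[0,0,0],0.07],[[-0.001,-0.003,0.074],[0,0,0],0.07],[[-0.001,-0.003,0.074],[0,0,0],0.03],[[-0.001,-0.003,0.074],[0,0,0],0.03],[[-0.001,-0.003,0.074],[0,0,0],0.03],[[-0.001,-0.003,0.074],[0,0,0],0.03],[[-0.001,-0.003,0.074],[0,0,0],0.03]]"
python3 -m pendant "[[[0,0,0],[0,0,0],0.03],[[0,0,0],[0,0,0],0.03]]"
python3 - <<'E'
from h import *
p,r=pose()
for a in np.arange(.15,2.01,.15):
    b=.1908+a;s=W(SH,[(85-148*np.cos(b),0,109+148*np.sin(b)+159)])[0]
    s0=W(SH,[(-60,0,296)])[0]
    print(round(a,2),r.inv().apply(s-s0)/1000)
E
```

```text
time: 3.32
tool_pos: [430.2, 267.5, 296.4]
tcp_rot: [-3.142, -0.002, 0.34]
contact_force: [-0.1, -1.0, -0.6]
grip_width: 41.0
time: 3.48
tool_pos: [429.8, 268.3, 296.1]
tcp_rot: [-3.139, -0.001, 0.339]
contact_force: [-1.6, 4.5, 2.2]
grip_width: 35.8
0.15 [ 0.0055 -0.     -0.0215]
0.3 [ 0.0145 -0.0001 -0.0417]
0.45 [ 0.0264 -0.0001 -0.0604]
0.6 [ 0.041  -0.0002 -0.0772]
0.75 [ 0.0579 -0.0002 -0.0915]
0.9 [ 0.0768 -0.0003 -0.1032]
1.05 [ 0.0972 -0.0003 -0.1119]
1.2 [ 0.1187 -0.0003 -0.1175]
1.35 [ 0.1407 -0.0004 -0.1197]
1.5 [ 0.1629 -0.0004 -0.1187]
1.65 [ 0.1846 -0.0004 -0.1144]
1.8 [ 0.2055 -0.0004 -0.1069]
1.95 [ 0.225  -0.0004 -0.0963]
```

```bash
python3 -m pendant "[[[0.002,0,-0.011],[0,0,0],0.03],[[0.0055,0,-0.0215],[0,0,0],0.03],[[0.0095,0,-0.0315],[0,0,0],0.03],[[0.0145,0,-0.0417],[0,0,0],0.03],[[0.020,0,-0.0515],[0,0,0],0.03],[[0.0264,0,-0.0604],[0,0,0],0.03],[[0.0335,0,-0.069],[0,0,0],0.03],[[0.041,0,-0.0772],[0,0,0],0.03],[[0.041,0,-0.0772],[0,0,0],0.03]]"
```

```text
time: 4.23
tool_pos: [468.0, 281.8, 372.6]
tcp_rot: [-3.14, 0.005, 0.34]
contact_force: [-6.3, 2.4, -2.6]
grip_width: 35.8
```

```bash
python3 -m pendant "[[[0.017,0,-0.0143],[0,0,0],0.03],[[0.036,0,-0.026],[0,0,0],0.03],[[0.056,0,-0.0347],[0,0,0],0.03],[[0.078,0,-0.0403],[0,0,0],0.03],[[0.100,0,-0.0425],[0,0,0],0.03],[[0.122,0,-0.0415],[0,0,0],0.03],[[0.1436,0,-0.0372],[0,0,0],0.03],[[0.1645,0,-0.0297],[0,0,0],0.03],[[0.180,0,-0.0225],[0,0,0],0.03],[[0.180,0,-0.0225],[0,0,0],0.03]]"
```

```text
time: 5.07
tool_pos: [641.2, 342.1, 395.5]
tcp_rot: [-3.141, -0.008, 0.339]
contact_force: [6.6, 3.6, 4.7]
grip_width: 35.5
```

```bash
python3 -m pendant "[[[0,0,0],[0,0,0],0.075],[[0,0,0],[0,0,0],0.075],[[0,0,0],[0,0,0],0.075],[[0,0,0],[0,0,0],0.075],[[0,0,0],[0,0,0],0.075],[[0,0,0],[0,0,0],0.075],[[0,0,-0.03],[0,0,0],0.075],[[0,0,-0.055],[0,0,0],0.075],[[0,0,-0.055],[0,0,0],0.075],[[0,0,-0.055],[0,0,0],0.075]]"
python3 - <<'E'
from h import *
t=W(SH,[(8,0,450)])[0]; delta(t,.34)
E
```

```text
time: 5.9
tool_pos: [638.1, 341.2, 452.4]
tcp_rot: [-3.141, -0.004, 0.34]
contact_force: [-0.0, -0.2, -0.5]
grip_width: 75.2
shift m [-0.1521  0.0008  0.0018] turn [-0.0001 -0.0041 -0.0001]
```

```bash
python3 -m pendant "[[[-0.04,0.001,0],[0,0,0],0.09],[[-0.08,0.001,0],[0,0,0],0.09],[[-0.12,0.001,0],[0,0,0],0.09],[[-0.152,0.001,0],[0,0,0],0.09],[[-0.152,0.001,0.04],[0,0,0],0.09],[[-0.152,0.001,0.08],[0,0,0],0.09],[[-0.152,0.001,0.11],[0,0,0],0.09],[[-0.152,0.001,0.11],[0,0,0],0.09],[[-0.152,0.001,0.11],[0,0,0],0.09]]"
python3 - <<'E'
from h import *
from plant import capture
c=capture("wrist");w=cv2.resize(c["color"][:,:,::-1],(480,360))
s=capture("side")["color"][225:365,150:320,::-1];s=cv2.resize(s,(437,360),interpolation=cv2.INTER_CUBIC)
cv2.imwrite("pics/m1.png",cv2.resize(np.hstack([w,s]),(800,314)))
delta(W(SH,[(8,0,242)])[0],.34)
k=480/560*800/917
print(proj(c,W(SH,[(-50,30,93),(-50,-30,93),(50,30,93),(50,-30,93)]))*k)
E
```

```text
time: 6.65
tool_pos: [494.9, 289.4, 338.7]
tcp_rot: [3.141, 0.005, 0.34]
contact_force: [1.0, 0.6, 1.3]
grip_width: 89.5
shift m [-0.0011 -0.0003  0.0998] turn [-0.0001 -0.0025 -0.0003]
[[181.8994 213.8449]
 [235.1845 213.8765]
 [178.8036 124.6106]
 [238.1767 124.6624]]
```

View pics/m1.png

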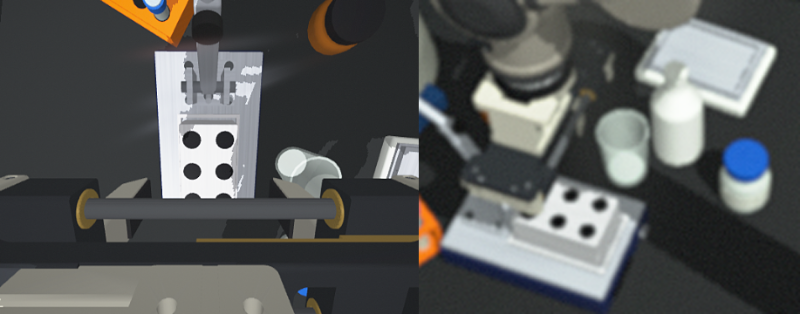

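The wrist half shows the clamp standing open and the block's far edge at row 125, columns 181–236, as predicted. I'll descend in two stages and grip.

```bash
python3 -m pendant "[[[-0.001,0,0.02],[0,0,0],0.0915],[[-0.001,0,0.04],[0,0,0],0.0915],[[-0.001,0,0.06],[0,0,0],0.0915],[[-0.001,0,0.075],[0,0,0],0.0915],[[-0.001,0,0.088],[0,0,0],0.0915],[[-0.001,0,0.098],[0,0,0],0.0915],[[-0.001,0,0.098],[0,0,0],0.0915],[[-0.001,0,0.098],[0,0,0],0.0915]]"
python3 -m pendant "[[[0,0,0],[0,0,0],0.05],[[0,0,0],[0,0,0],0.05],[[0,0,0],[0,0,0],0.05],[[0,0,0],[0,0,0],0.05],[[0,0,0],[0,0,0],0.05],[[0,0,0],[0,0,0],0.05],[[0,0,0],[0,0,0],0.05],[[0,0,0],[0,0,0],0.05]]"
```

```text
time: 7.42
tool_pos: [494.9, 289.5, 243.2]
tcp_rot: [3.142, -0.002, 0.34]
contact_force: [-0.2, 0.3, 0.7]
grip_width: 91.3
time: 8.08
tool_pos: [494.4, 289.6, 242.6]
tcp_rot: [-3.141, -0.001, 0.34]
contact_force: [-1.5, 3.0, 3.0]
grip_width: 60.1
```

Gripped at 60.1 mm. I'll lift straight up, slowly at first.

```bash
python3 -m pendant "[[[0,0,-0.004],[0,0,0],0.05],[[0,0,-0.008],[0,0,0],0.05],[[0,0,-0.014],[0,0,0],0.05],[[0,0,-0.025],[0,0,0],0.05],[[0,0,-0.045],[0,0,0],0.05],[[0,0,-0.07],[0,0,0],0.05],[[0,0,-0.10],[0,0,0],0.05],[[0,0,-0.13],[0,0,0],0.05],[[0,0,-0.13],[0,0,0],0.05],[[0,0,-0.13],[0,0,0],0.05]]"
python3 - <<'E'
from h import *
from plant import capture
c=capture("wrist");w=cv2.resize(c["color"][:,:,::-1],(480,360))
s=capture("side")["color"][200:365,130:345,::-1];s=cv2.resize(s,(469,360),interpolation=cv2.INTER_CUBIC)
cv2.imwrite("pics/m2.png",cv2.resize(np.hstack([w,s]),(800,303)))
print(get_obs()["moment"],get_obs()["contact_force"])
t=W(CH,[(8+3,-4,372)])[0];print(t);delta(t,.25)
E
```

```text
time: 8.92
tool_pos: [494.5, 289.2, 373.9]
tcp_rot: [3.142, -0.004, 0.34]
contact_force: [-0.5, 0.4, -6.9]
grip_width: 59.8
[-0.0323 -0.0454  0.0399] [-0.3214 -0.1973 -6.3259]
[545.9477 -15.1542 372.    ]
shift m [-0.0522  0.304  -0.0012] turn [0.0005 0.0032 0.0897]
```

View pics/m2.png

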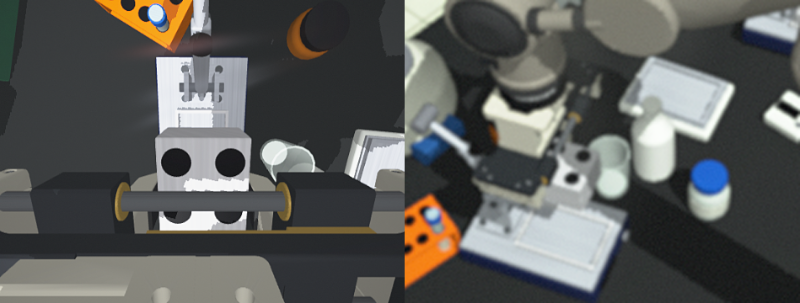

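The block is held level above the empty seat, and the clamp is still open. I'll carry it over the bottle with the block's underside at about 195 mm.

```bash
python3 -m pendant "[[[0,0,-0.02],[0,0,0],0.05],[[-0.005,0.03,-0.02],[0,0,0.01],0.05],[[-0.01,0.065,-0.02],[0,0,0.02],0.05],[[-0.017,0.1,-0.02],[0,0,0.03],0.05],[[-0.023,0.135,-0.02],[0,0,0.04],0.05],[[-0.03,0.17,-0.02],[0,0,0.05],0.05],[[-0.036,0.205,-0.02],[0,0,0.06],0.05],[[-0.042,0.24,-0.02],[0,0,0.07],0.05],[[-0.047,0.27,-0.02],[0,0,0.08],0.05],[[-0.052,0.294,-0.02],[0,0,0.09],0.05]]"
python3 -m pendant "[[[0,0.01,0],[0,0,0],0.05],[[0,0.01,0],[0,0,0],0.05],[[0,0.01,0],[0,0,0],0.05]]"
python3 - <<'E'
from h import *
from plant import capture
c=capture("wrist");cv2.imwrite("pics/w3.png",cv2.resize(c["color"][:,:,::-1],(800,600),interpolation=cv2.INTER_CUBIC))
k=800/560
print("floor corners",proj(c,W(CH,[(59,39,30),(59,-39,30),(-59,39,30),(-59,-39,30)]))*k)
print("base corners",proj(c,W(CH,[(75,55,18),(75,-55,18)]))*k)
t=W(CH,[(11,-4,330)])[0];print(t);delta(t,.25)
T["x"]=0;c2=capture("top");pickle.dump(c2,open("top1.pkl","wb"));pickle.dump(c,open("w3.pkl","wb"))
E
```

```text
time: 9.85
tool_pos: [543.3, -7.8, 389.7]
tcp_rot: [-3.141, 0.004, 0.248]
contact_force: [0.5, 0.2, -6.2]
grip_width: 60.4
time: 10.1
tool_pos: [545.7, -15.0, 390.5]
tcp_rot: [-3.14, 0.003, 0.249]
contact_force: [-0.7, -0.2, -6.1]
grip_width: 60.1
floor corners [[346.1426 214.7951]
 [445.246  214.7917]
 [350.6752 354.9077]
 [441.5923 354.9602]]
base corners [[327.4975 193.676 ]
 [464.1855 193.6587]]
[545.9477 -15.1542 330.    ]
shift m [0.0003 0.001  0.0609] turn [-0.0017  0.0024 -0.    ]
```

View pics/w3.png

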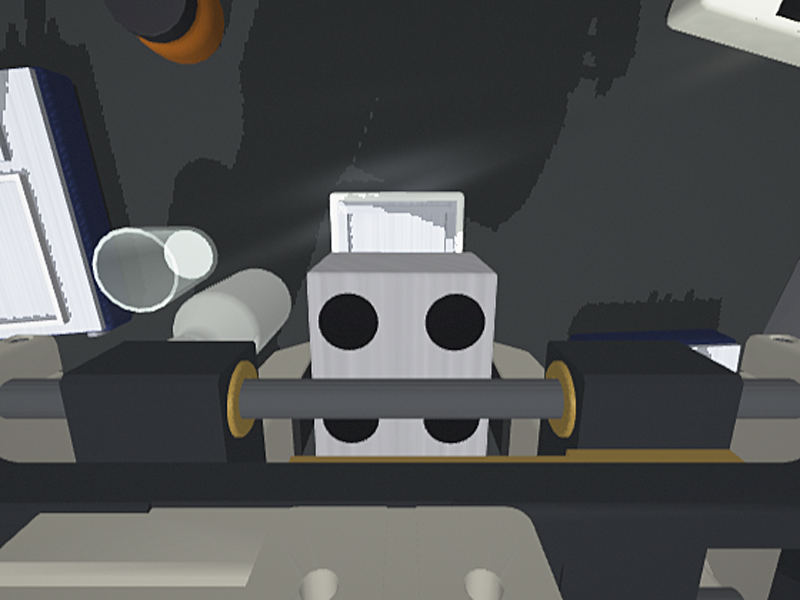

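The chill base's far corners are seen at (330,193) and (465,193), about 1.5 px right of the prediction, so the plate sits about 1.3 mm further to −y'. The bottle base's near edge is at column 291. I'll check the gripper's clearance to the bottle before lowering.

```bash
python3 - <<'E'
from h import *
c=pickle.load(open("w3.pkl","rb"))
a=np.linspace(0,6.28,200)
for cx,cy in((487.4,101.9),(485.6,98.5)):
    P=proj(c,np.c_[cx+30*np.cos(a),cy+30*np.sin(a),0*a])*800/560
    print(cx,cy,"base max u",P[:,0].max(),"min v",P[:,1].min())
print("cap side ray",ray(S,sp(459,118),150))
p,_=pose();print(p)
for h in((487.4,101.9),(485.6,98.5)):
    d=np.array(h)-p[:2];ca,sa=np.cos(.25),np.sin(.25);print("bottle in tool frame x,y",d@[ca,sa],d@[-sa,ca])
E
```

```text
487.4 101.9 base max u 292.2824706439858 min v 265.61160419980075
485.6 98.5 base max u 295.61914006380835 min v 268.4997719694349
cap side ray [488.9254  97.3294 150.    ]
[545.5942 -13.9019 391.2442]
bottle in tool frame x,y -27.735226477249704 126.59939586768098
bottle in tool frame x,y -30.320442297794198 123.75042076052291
```

```bash
python3 - <<'E'
from h import *
for z in(0,80,90,100,107,115,125,150):
    p=proj(S,[(487.6,101,z)])[0]; print(z,((p[0]-150+.5)*4,(p[1]-225+.5)*4))
p,_=pose();
r=30*S["mtx"][0,0]/ (cv2.Rodrigues(S["rvec"])[0]@np.array([487,101,100])+S["tvec"].ravel())[2]*4;print("r30 px",r)
im=S["color"]
for v in range(256,284,2): print(v*4-900+2,im[v,248:282].mean(1).astype(int))
E
```

```text
0 (np.float64(462.22418016171355), np.float64(258.5442633543116))
80 (np.float64(459.75106058642973), np.float64(189.2501443823171))
90 (np.float64(459.4256680311589), np.float64(180.13299911247987))
100 (np.float64(459.09645156804595), np.float64(170.9087121065213))
107 (np.float64(458.86368857371576), np.float64(164.38694632431066))
115 (np.float64(458.59530828442416), np.float64(156.86722270004043))
125 (np.float64(458.25623186681355), np.float64(147.36667049976654))
150 (np.float64(457.39058001564104), np.float64(123.11204772982398))
r30 px 46.273374704206326
126 [250 246 237 229 220 211 199 190 179 173 193 233 248 249 248 248 249 249
 248 249 249 240 225 217 215 216 218 216 219 218 218 218 218 217]
134 [223 234 239 244 245 247 246 244 238 225 208 215 236 247 249 250 249 249
 250 250 245 231 214 210 213 215 216 216 215 217 218 217 219 221]
142 [145 161 171 185 201 217 228 237 242 245 238 208 188 210 231 240 243 245
 242 237 226 204 179 177 185 193 201 210 211 216 217 219 217 218]
150 [ 60  62  75  89 112 135 151 165 182 187 181 159 160 179 197 206 215 221
 223 225 222 217 205 194
[... 771 characters left out ...]
38  36  54  94 142 185 212 228 235 241 244 246 248 250 251 252
 252 252 252 252 252 252 251 249 242 220 161  91  52  49  50  55]
206 [146 126  92  54  45  80 121 155 183 208 229 236 242 246 248 250 251 252
 252 252 252 252 251 249 245 236 227 205 155  92  53  49  50  51]
214 [152 157 148 115  74  77 114 142 155 170 190 207 225 232 239 243 245 246
 246 246 245 243 239 236 229 225 222 202 153  92  55  51  53  52]
222 [129 130 142 133 101  83 109 138 152 160 171 182 193 202 211 217 223 224
 226 228 228 227 228 228 226 225 222 203 158  98  54  49  52  49]
230 [129 117 132 150 133  97 108 138 153 162 172 184 190 199 207 212 217 222
 223 224 227 228 228 226 225 223 218 203 157  97  57  48  52  55]
```

Worst-case clearance to the bottle is small: gripper body half-width 95 mm against about 98 mm. I'll bias the placement to −6.8 mm in y' of the old frame, which is about −5.5 mm of the ±9 mm play in the corrected frame, and descend in stages.

```bash
python3 - <<'E'
from h import *
t=W(CH,[(11,-6.8,235)])[0];delta(t,.25);delta(t,.25)
E
```

```text
shift m [0.0003 0.0043 0.1562] turn [-0.0013  0.0018  0.0008]
shift m [0.0003 0.0043 0.1562] turn [-0.0013  0.0018  0.0008]
```

```bash
python3 -m pendant "[[[0,0.004,0],[0,0,0],0.05],[[0,0.004,0.03],[0,0,0],0.05],[[0,0.004,0.06],[0,0,0],0.05],[[0,0.004,0.09],[0,0,0],0.05],[[0,0.004,0.115],[0,0,0],0.05],[[0,0.004,0.13],[0,0,0],0.05],[[0,0.004,0.13],[0,0,0],0.05],[[0,0.004,0.13],[0,0,0],0.05],[[0,0.004,0.13],[0,0,0],0.05]]"
python3 - <<'E'
from h import *
from plant import capture
c=capture("wrist");w=cv2.resize(c["color"][:330,:,::-1],(800,471),interpolation=cv2.INTER_CUBIC)
cv2.imwrite("pics/w4.png",w)
pickle.dump(c,open("w4.pkl","wb"))
k=800/560
print("rim inner far corners",proj(c,W(CH,[(59,39,30),(59,-39,30),(75,55,18),(75,-55,18)]))*k)
p,_=pose();print(p);t=W(CH,[(11,-6.8,235)])[0];delta(t,.25)
q=[p[0]-8*np.cos(.25),p[1]-8*np.sin(.25),.25]
print("block",proj(c,W(q,[(50,30,p[2]-149),(50,-30,p[2]-149)]))*k)
E
```

```text
time: 10.95
tool_pos: [547.5, -18.5, 263.5]
tcp_rot: [3.141, -0.002, 0.251]
contact_force: [-0.0, -0.1, -4.7]
grip_width: 59.6
rim inner far corners [[305.316  233.757 ]
 [461.3592 234.0209]
 [277.7287 200.3192]
 [490.1711 200.7048]]
[547.4897 -18.5946 263.8485]
shift m [-0.0007 -0.001   0.0288] turn [ 0.0014 -0.0029  0.0005]
block [[300.9676 277.611 ]
 [494.6777 277.907 ]]
```

View pics/w4.png

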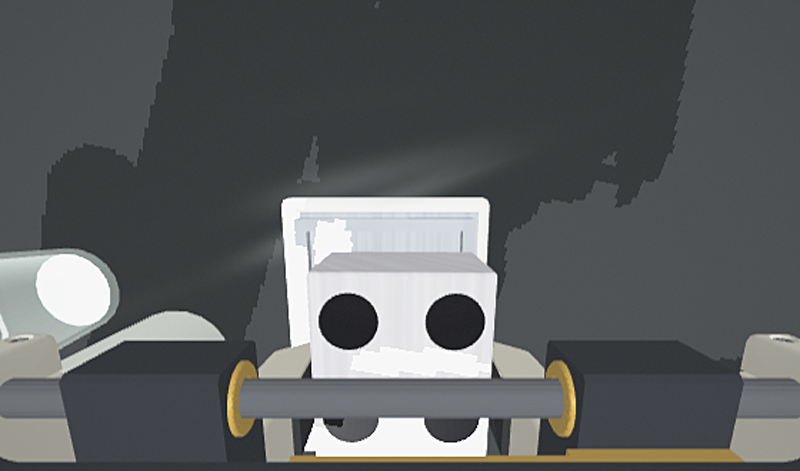

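The block's front top edge is seen at u 309–497 (predicted 301–495), and the chill base's far edge at 282–490 (predicted 278–490). Most of that is a wrist-camera bias of about 1.6 mm, so my first chill estimate stands. I'm currently about 7.8 mm off-centre in −y', so I'll move back to about −5 while descending.

```bash
python3 -m pendant "[[[-0.001,-0.0027,0],[0,0,0],0.05],[[-0.001,-0.0027,0.005],[0,0,0],0.05],[[-0.001,-0.0027,0.012],[0,0,0],0.05],[[-0.001,-0.0027,0.019],[0,0,0],0.05],[[-0.001,-0.0027,0.025],[0,0,0],0.05],[[-0.001,-0.0027,0.03],[0,0,0],0.05],[[-0.001,-0.0027,0.034],[0,0,0],0.05],[[-0.001,-0.0027,0.036],[0,0,0],0.05],[[-0.001,-0.0027,0.036],[0,0,0],0.05],[[-0.001,-0.0027,0.036],[0,0,0],0.05]]"
python3 - <<'E'
from h import *
from plant import capture
c=capture("wrist");s=capture("side")
w=cv2.resize(c["color"][90:300,120:420,::-1],(800,560),interpolation=cv2.INTER_CUBIC)
s=cv2.resize(s["color"][215:300,225:320,::-1],(447,400),interpolation=cv2.INTER_CUBIC)
w=cv2.resize(w,(571,400));o=np.hstack([w,s]);cv2.imwrite("pics/w5.png",cv2.resize(o,(800,314)))
p,_=pose();t=W(CH,[(11,-5,220)])[0];delta(t,.25)
d=(p-[534.3,-14,0])[:2];print("y'",d@[-np.sin(.25),np.cos(.25)],"x'",d@[np.cos(.25),np.sin(.25)])
E
```

```text
time: 11.83
tool_pos: [545.3, -16.5, 226.2]
tcp_rot: [3.142, 0.0, 0.25]
contact_force: [0.6, 0.0, -6.0]
grip_width: 60.0
shift m [ 0.0009 -0.0002  0.0065] turn [ 0.0004 -0.0006 -0.0002]
y' -5.169922722859457 x' 10.090245850718825
```

View pics/w5.png

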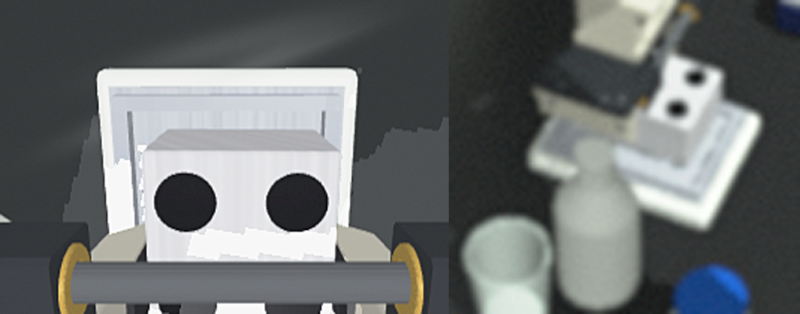

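```bash
python3 - <<'E'
from h import *
from plant import capture
c=capture("wrist");pickle.dump(c,open("w6.pkl","wb"))
cv2.imwrite("pics/w6.png",cv2.resize(c["color"][110:190,165:325,::-1],(800,400),interpolation=cv2.INTER_CUBIC))
p,_=pose();q=[p[0]-8*np.cos(.25),p[1]-8*np.sin(.25),.25];h=p[2]-197.8
f=lambda P:(np.round((proj(c,P)-[165,110]+.5)*5),)
print("block bottom,top front",f(W(q,[(50,30,h),(50,-30,h),(50,30,h+48),(50,-30,h+48)])))
print("inner floor far/near",f(W(CH,[(59,39,22),(59,-39,22),(20,39,22),(20,-39,22)])))
print("rim inner top far/near",f(W(CH,[(59,39,30),(59,-39,30),(20,39,30),(20,-39,30)])))
print("rim outer top",f(W(CH,[(65,45,30),(65,-45,30)])),"base",f(W(CH,[(75,55,18),(75,-55,18)])))
E
```

```text
block bottom,top front (array([[323., 342.],
       [821., 342.],
       [233., 420.],
       [906., 420.]]),)
inner floor far/near (array([[215., 278.],
       [846., 279.],
       [233., 580.],
       [833., 580.]]),)
rim inner top far/near (array([[199., 285.],
       [858., 286.],
       [219., 599.],
       [843., 599.]]),)
rim outer top (array([[145., 234.],
       [912., 234.]]),) base (array([[ 85., 144.],
       [976., 145.]]),)
```

View pics/w6.png

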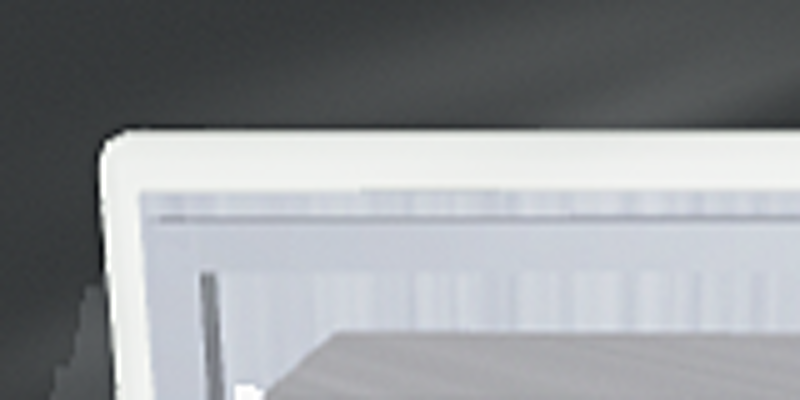

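The block's lower front-left corner is at (335,333) and the rim's inner wall at about u 220. That puts the left gap at about 15 mm, the right at about 3 mm and the far gap at about 7 mm, so the block is inside the rim. I'll nudge it 1 mm back and lower gently.

```bash
python3 -m pendant "[[[0,-0.001,0.001],[0,0,0],0.05],[[0,-0.001,0.002],[0,0,0],0.05],[[0,-0.001,0.003],[0,0,0],0.05],[[0,-0.001,0.004],[0,0,0],0.05],[[0,-0.001,0.0045],[0,0,0],0.05],[[0,-0.001,0.005],[0,0,0],0.05],[[0,-0.001,0.005],[0,0,0],0.05]]"
python3 -m pendant "[[[0,0,0.0005],[0,0,0],0.05],[[0,0,0.001],[0,0,0],0.05],[[0,0,0.001],[0,0,0],0.05]]"
```

```text
time: 12.57
tool_pos: [544.9, -15.5, 221.1]
tcp_rot: [-3.142, 0.0, 0.25]
contact_force: [-1.0, 0.2, -6.3]
grip_width: 59.9
time: 12.82
tool_pos: [544.9, -15.5, 220.1]
tcp_rot: [3.142, 0.0, 0.25]
contact_force: [0.0, 0.3, -5.7]
grip_width: 60.0
```

```bash
python3 -m pendant "[[[0,0,0.0005],[0,0,0],0.05],[[0,0,0.0005],[0,0,0],0.05],[[0,0,0.0005],[0,0,0],0.05]]"
python3 -m pendant "[[[0,0,0.0005],[0,0,0],0.05],[[0,0,0.0005],[0,0,0],0.05],[[0,0,0.0005],[0,0,0],0.05]]"
```

```text
time: 13.07
tool_pos: [545.0, -15.5, 219.7]
tcp_rot: [3.142, 0.0, 0.25]
contact_force: [-0.2, -0.6, -5.9]
grip_width: 59.7
time: 13.32
tool_pos: [545.0, -15.5, 219.6]
tcp_rot: [3.141, -0.0, 0.25]
contact_force: [-2.3, -0.2, -1.5]
grip_width: 59.5
```

Contact: the supported weight dropped from 6 to 1.5 N. I'll lower another 0.5 mm, then open.

```bash
python3 -m pendant "[[[0,0,0.0005],[0,0,0],0.05],[[0,0,0.0005],[0,0,0],0.05],[[0,0,0.0005],[0,0,0],0.05]]"
python3 -m pendant "[[[0,0,0],[0,0,0],0.064],[[0,0,0],[0,0,0],0.066],[[0,0,0],[0,0,0],0.07],[[0,0,0],[0,0,0],0.08],[[0,0,0],[0,0,0],0.08],[[0,0,0],[0,0,0],0.08],[[0,0,0],[0,0,0],0.08]]"
```

```text
time: 13.57
tool_pos: [544.9, -15.5, 219.6]
tcp_rot: [3.141, -0.0, 0.25]
contact_force: [-4.6, -0.4, 6.0]
grip_width: 59.6
time: 14.15
tool_pos: [545.0, -15.5, 218.6]
tcp_rot: [3.142, -0.0, 0.25]
contact_force: [-0.5, 0.9, 0.1]
grip_width: 79.7
```

Released. I'll go straight up, then back away toward the robot side.

```bash
python3 -m pendant "[[[0,0,-0.01],[0,0,0],0.08],[[0,0,-0.03],[0,0,0],0.08],[[0,0,-0.06],[0,0,0],0.08],[[0,0,-0.1],[0,0,0],0.08],[[0,0,-0.14],[0,0,0],0.08],[[0,0,-0.18],[0,0,0],0.08],[[0,0.04,-0.2],[0,0,0],0.08],[[0,0.08,-0.2],[0,0,0],0.08],[[0,0.12,-0.2],[0,0,0],0.08],[[0,0.16,-0.2],[0,0,0],0.08]]"
python3 -m pendant "[[[0,0.04,0],[0,0,0],0.08],[[0,0.08,0],[0,0,0],0.08],[[0,0.12,0],[0,0,0],0.08],[[0,0.16,0],[0,0,0],0.08],[[0,0.16,0],[0,0,0],0.08],[[0,0.16,0],[0,0,0],0.08],[[0,0.16,0],[0,0,0],0.08]]"
python3 - <<'E'
from h import *
from plant import capture
t=capture("top");s=capture("side")
pickle.dump((t,s),open("end.pkl","wb"))
a=cv2.resize(t["color"][150:270,133:403,::-1],(800,356),interpolation=cv2.INTER_CUBIC)
b=cv2.resize(s["color"][185:365,100:385,::-1],(385,243),interpolation=cv2.INTER_CUBIC)
b2=cv2.resize(s["color"][220:300,230:325,::-1],(289,243),interpolation=cv2.INTER_CUBIC)
bb=np.zeros((243,800,3),np.uint8);bb[:,:385]=b;bb[:,400:689]=b2
cv2.imwrite("pics/end.png",np.vstack([a,bb]))
# moved pixels away from robot: bystander diff
E
```

```text
time: 14.98
tool_pos: [584.4, -172.0, 420.6]
tcp_rot: [3.14, -0.002, 0.251]
contact_force: [1.7, 1.0, -0.8]
grip_width: 80.1
time: 15.57
tool_pos: [623.9, -325.4, 418.8]
tcp_rot: [-3.141, 0.0, 0.249]
contact_force: [1.0, 0.9, 0.2]
grip_width: 80.4
```

View pics/end.png

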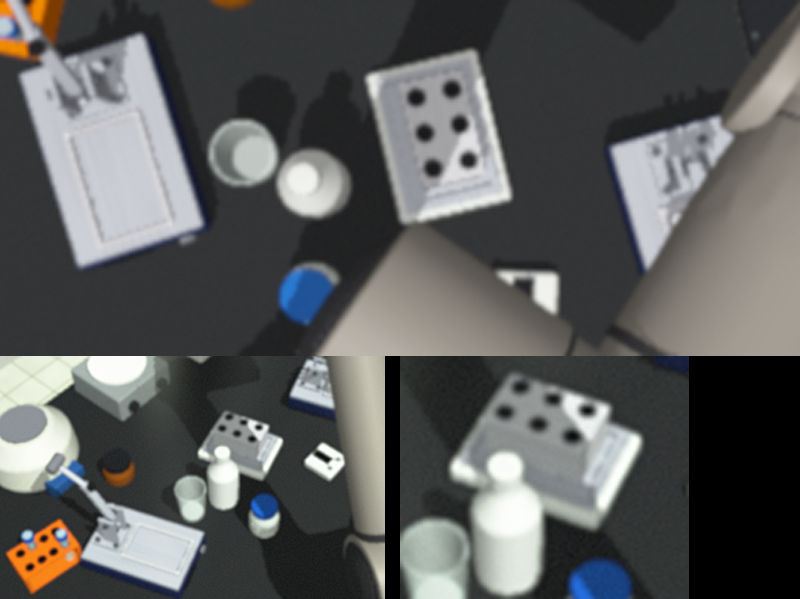

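The final pictures show the block flat inside the rim (wells at about (440,130)) and the clamp standing open. The bottle cap works out to full-frame pixel (235,211), against (235,210) at the start. I'll hand the job in.

```bash
python3 -c "
from plant import *
close_job()"
```

```text
the job is handed in; nothing more can be done
```

The tall block is off its shaker and resting on the chill plate, and I handed the job in at about 15.6 s of the 58 s allowed.

- **Clamp:** I held the cross grip by its ends, swung it through its arc to about 1.9 rad and let go. It was still standing open in the last pictures.
- **Block:** I gripped it by its long sides (60 mm), lifted it over the wash bottle and lowered it in sub-millimetre steps. Contact force at touchdown was about 6 N before I released it.

**Last checks:**
- The top and side views show the block inside the rim and looking level. It sits a few millimetres off-centre, on purpose, to keep the gripper clear of the bottle.
- The bottle is within 1 pixel of where it started. The beaker, tube rack, pot and timer look undisturbed by eye.
- The robot was clear of everything, with contact force near zero.

**Disagreements and gaps:**
- The wrist camera disagreed with the arm's own position by about 1.6 mm, and I treated that as camera bias.
- The arm partly hid the flat shaker, the jar and the timer in the last top view. The tip box was outside the crop I checked. The arm never went near the flat shaker or tip box at working height.

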